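# Clamp the plate and aim the punch

## Task

Swing the jig's hinged hold-down frame down until it lies fully closed over the aluminium plate, and only then take the red-handled centre punch out of the tool block. Carry it over the conveyor without the punch touching the conveyor or its workpieces, and finish still gripping it, upright and motionless, with the tip over the middle of the blue spot on the plate, about 5 mm above it: never touch the plate with the punch, and do not put the punch down or let go of it. Do not disturb the other two tools, the workpieces, the paper roll or the bottle, and leave the plate in its nest and the frame closed.

Things in the scene. Friction and masses are not known exactly. Their poses are not given: they have to be found in the camera images.
- jig: Dark steel jig base fixed to the bench, 180 (x) x 140 (y) x 20 mm high; origin at the centre of its underside, on the bench. The plate's nest is on top; the frame's hinge is along its +x end, parallel to its y axis. It stands on either side of the conveyor, turned by up to 0.25 rad.
- frame (a joint): Hold-down frame angle, rad: 0 = closed flat on the plate, grows as its free end rises (starts 0.7 to 1.2, stop 1.5). Stiff hinge, 0.3 N m: stays where left; 2 to 5 N on the tab moves it. Grey frame 110 mm wide, 8 thick, reaching 140 mm from the hinge, window 104 x 82; beyond it a yellow tab 40 wide, 32 long, 8 thick. 0.22 kg.
- frame_hinge (a point): Point on the hinge axis, in the middle of the frame's width, 75 mm along the jig's +x axis from its centre, 28.5 mm above the bench. Axes as the jig's: the closed frame runs from it in the jig's -x direction, its mid-thickness level with this point.
- frame_tab (a point): Centre of the yellow tab's upper face (upper when closed), 156 mm from the hinge axis. Its axes turn with the frame: x points back to the hinge, z out of the upper face.
- plate: Bare aluminium plate 116 x 94 x 4 mm, loose in the jig's nest between low lips (1 mm play); its underside lies 20 mm above the bench, its top 24 mm. Origin at the centre of its underside. The closed frame lies over its edges, top of the frame 32.5 mm above the bench.
- spot (a point): Centre of the blue round spot (14 mm across) on the plate's top face, seen through the closed frame's window; 24 mm above the bench; axes as the plate's, z up.
- block: Wooden tool block fixed to the bench, 60 (x) x 160 (y) x 60 mm high; origin at the centre of its underside. Three holes 14 mm wide in a row along its y axis, 50 mm apart (-50, 0, +50 mm), each holding an upright tool, in any order. It stands on the other side of the conveyor from the jig, turned by up to 0.4 rad.
- punch: Centre punch, RED handle, 130 mm long, 90 g, tip down in one of the block's holes. Origin at its tip; z runs up the tool. Steel shank 10 mm across from 0 to 50 mm, red handle 20 mm across from 50 to 122, steel cap 15 mm across to 130. The handle's underside rests on the block: the tip starts 10 mm above the bench, the handle spans 60 to 132.
- pin_punch: Same shape with a black handle, in another hole; leave alone
- nail_set: Same shape with a green handle, in another hole; leave alone
- conveyor: Belt conveyor module fixed to the bench between jig and block: 484 mm long along x, 72 mm wide, belt 60 mm above the bench, aluminium sides, black belt. Origin at the centre of its footprint, on the bench.
- workpiece_a: Orange plastic disc, 40 mm across, 25 mm tall, loose on the belt (top 85 mm above the bench); origin at the centre of its underside; leave alone
- workpiece_b: Steel disc, same size, loose on the belt; origin at the centre of its underside; leave alone
- tape_roll: Upright roll of paper tape, 100 mm across, 90 mm tall, beyond the work area; origin at the centre of its underside; leave alone
- vial: Clear plastic bottle with a white cap, 30 mm across, 90 mm tall, upright beyond the work area; origin at the centre of its underside; leave alone
Things that resemble listed ones, but are neither listed nor needed, are in the scene too. What is meant by the punch is not orange or pink, and is the smaller of those in its own colour.

How it is judged:
On the way, in this order (a step that is already met when the one before it is completed fails the run):
1. the hold-down frame is fully closed over the plate while the red punch is still in its block (value of joint frame below 0.05 rad and distance of punch from where it was at the start of the episode below 0.02 m), for 0.2 s.
2. the red punch is lifted clear of the block in the gripper (height (world z) of punch above 0.075 m and contact force between the fingers and punch above 1 N), for 0.1 s.
At the end, for the whole second after the job is handed in: Frame closed (under 0.05 rad); the red punch held by the fingers alone, still, upright within 0.12 rad, its tip within 6 mm sideways of the spot's centre and 1.5 to 12 mm above the plate; plate within 6 mm and bystanders within 30 mm of their starts (value of joint frame below 0.05 rad and horizontal distance between punch and spot below 0.006 m and z of punch in the frame of spot between 0.0015 and 0.012 m and angle between punch's own z axis and vertical below 0.12 rad and contact force between the fingers and punch above 1 N and contact force between punch and plate below 0.05 N and contact force between punch and jig below 0.05 N and contact force between punch and block below 0.05 N and contact force between punch and conveyor below 0.05 N and linear speed of punch below 0.02 m/s and angular speed of punch below 0.2 rad/s and distance of plate from where it was at the start of the episode below 0.006 m and distance of each of pin_punch, nail_set, workpiece_a, workpiece_b, tape_roll, vial from where it was at the start of the episode below 0.03 m); the arm keeps its last pose, push and grip.
It fails at once if the punch touches the plate (contact force between punch and plate above 0.3 N).
It fails at once if the punch touches the conveyor or its workpieces (contact force between punch and conveyor above 0.5 N or contact force between punch and workpiece_a above 0.5 N or contact force between punch and workpiece_b above 0.5 N).
It fails at once if the frame is opened again or the red punch leaves its block before the frame is closed (height (world z) of punch above 0.075 m and value of joint frame above 0.1 rad).
It fails at once if a bystander is disturbed: moved more than 30 mm (distance of any of pin_punch, nail_set, workpiece_a, workpiece_b, tape_roll, vial from where it was at the start of the episode above 0.03 m).
It also fails if it takes over 64 s, if anything falls off the work surface, if the arm or the gripper's body presses on something with over 40 N, if the wrist force passes 120 N, or if a joint passes its speed limit or range.

## Robot

A 7-joint arm with a two-finger parallel gripper is mounted at the origin on the work surface. World frame = base frame: x ahead of the robot, y to its left, z up, the work surface at z = 0. Lengths are in m, angles in rad, forces in N, time in s.
With the tool pointing down it reaches from about 0.425 to 0.875 m from the base axis. Payload 4.7 kg.
Tool frame: the origin (TCP) lies on the centre line of the jaws, within the pads' length; the fingertips stand 22 mm ahead of it and the grasp point (between the pads) lies 3 mm ahead of it (ctrl.tcp_to_tips is the z of the fingertips in the tool frame, in m); z points along the fingers, y is the direction in which the jaws open and shut (so a half turn about z gives the same grasp; the last joint's range is limited). The gripper opens to 87 mm and grips with 3 to 60 N. Pads are 19 mm wide; open, the fingers measure 117 mm over their backs; the gripper's body (75 mm by 190 mm) begins 51 mm behind the grasp point.
Start: joints at [-1.249, 0.321, -0.07, 1.45, 0.023, 1.371, -0.057], TCP at [0.197, 0.619, 0.22] pointing down, gripper open.
Joint ranges: [-2.86, 2.86], [-0.3, 2.09], [-1.38, 1.24], [0.06, 2.45], [-1.56, 4.7], [0.09, 2.05], [-2.69, 2.69]. Speed limits (rad/s): [2.57, 2.57, 3.14, 3.14, 3.14, 3.14, 3.14].

## Interface

Orientations are given as a rotation vector (axis times angle).
In Python, from bench import ctrl, cams gives the robot as it stands.
- The arm moves only by the tool move_arm, never from a script. Its argument "deltas" is a list of rows, each an object with "linear": the shift along the tool's x, y, z as a fraction of full scale, a list of three; "turn": the turn, a rotation vector about the tool's x, y, z as a fraction of full scale, a list of three; "claw": the closure, from 0 (fully open) to 1 (shut). In form: [{"linear": [tx, ty, tz], "turn": [wx, wy, wz], "claw": claw}, ...]. A call has 1 to 20 rows; each row shifts and turns the commanded pose from where the row before left it, along the tool's axes as they then stand; what a row does not reach is not made up. Full scale, the value 1, is 0.03 m for a shift and 4 degrees for a turn. A row lasts 1/12 s, in which the tool goes at most 41.7 mm and 7.16 degrees, less where a joint would pass 70% of its speed; a pose out of reach is approached as far as the arm can. A call with a number of a shift or a turn outside -1 to 1 is refused whole. A call with a gripper value outside its range is refused whole. The fingers move at their own pace and stop on an object; "grip_force" is the grip in N (left out, the last holds). Time passes only in rows, so rows that do not move let the fingers close. It gives the time, the measured TCP pose, the force and the opening at its end, in the units of the state.
- ctrl.get_state(): the state, without advancing time (a new reading comes with each control period).
- cams.get_image(name): name is "scene" or "top" or "wrist"; returns a dict with "image" (420x560x3 uint8, red, green, blue), "K" (3x3 intrinsics, pixels), "k1" (the pictures are not rectified: a ray, as slopes to the right and down, at radius r is drawn at 1 + k1 r^2 times it, then the intrinsics apply), "world_from_camera" (4x4, takes a point from camera to world coordinates); the wrist camera has in their place "tool_from_camera" (4x4, takes a point from camera to tool coordinates, whose origin is the TCP and whose axes are the flange's). Camera axes: x right, y down, z forward; pixel columns grow to the right and rows downward; lengths in m; the calibration is good to about 2 mm. A picture is of the moment at which its call begins: read the wrist's pose just before it. There is no depth.
- ctrl.close_job(): hands the job in, once; it reports no verdict.
The state is a dict: "time": time; "joint_positions": joint angles; "qd": joint speeds; "joint_torque": joint torques, N m; "position": TCP position; "tool_rot": TCP orientation; "ft_force": force on the tool from outside, world axes, zero at the start; "torque": the same for the moment, N m; "grip_width": opening from 0.0 (shut) to 1.0 (fully open).
Only numpy, scipy, OpenCV 4.12 (cv2) and the standard library are available. Lean on these libraries where they do the work, as an engineer would, in place of code of your own. Each camera call takes 0.05 s, during which the arm holds its last target. There are 200 camera calls.

## Working session

There is one attempt and no reset: what is moved stays moved. The work goes in short steps, Python scripts to look and compute and a tool call to move; the robot and the scene stay as the last step left them, time stands still between calls to the robot, and variables do not carry over. Pictures are saved under pics/ and viewed, about 8 in all and at most 12, crops included, and the job is handed in when it is done.

Besides the shell and the picture viewer there is one more tool, called after ">>>" in YAML: its name, and indented under it one key for each argument. move_arm: Moves the arm, as the interface text tells. Shift numbers are shares of 0.03 m and turn numbers shares of 4 degrees, none past 1 either way. Its arguments: {"type":"object","properties":{"deltas":{"type":"array"},"grip_force":{"type":"number"}},"required":["deltas"]}

```bash
mkdir -p pics; cat > h.py <<'E'
import numpy as np, cv2, pickle
from scipy.spatial.transform import Rotation as R
from bench import ctrl, cams
def snap(n,tag):
    s=ctrl.get_state(); d=cams.get_image(n)
    if 'world_from_camera' in d: T=np.array(d['world_from_camera'])
    else:
        W=np.eye(4); W[:3,:3]=R.from_rotvec(s['tool_rot']).as_matrix(); W[:3,3]=s['position']; T=W@np.array(d['tool_from_camera'])
    o=dict(im=np.array(d['image']),K=np.array(d['K']),k1=float(d['k1']),T=T)
    pickle.dump(o,open(f'pics/{tag}.pkl','wb')); cv2.imwrite(f'pics/{tag}.png',o['im'][:,:,::-1]); return o
def load(tag): return pickle.load(open(f'pics/{tag}.pkl','rb'))
def ray(o,u,v):
    K=o['K'];x=(u-K[0,2])/K[0,0];y=(v-K[1,2])/K[1,1];a=np.array([x,y])
    b=a.copy()
    for _ in range(30): b=a/(1+o['k1']*(b@b))
    return o['T'][:3,3],o['T'][:3,:3]@np.array([b[0],b[1],1])
def at_z(o,u,v,z):
    c,d=ray(o,u,v); return c+d*(z-c[2])/d[2]
def proj(o,p):
    q=np.linalg.inv(o['T'])@np.r_[p,1]; a=q[:2]/q[2]; a=a*(1+o['k1']*(a@a)); return o['K'][0,0]*a[0]+o['K'][0,2],o['K'][1,1]*a[1]+o['K'][1,2]
def tri(rs):
    A=0;b=0
    for c,d in rs:
        d=d/np.linalg.norm(d);P=np.eye(3)-np.outer(d,d);A=A+P;b=b+P@c
    return np.linalg.solve(A,b)
E
python3 - <<'E'
from h import *
s=ctrl.get_state();print(s)
ims=[]
for n in('scene','top','wrist'):
    o=snap(n,n+'0');print(n,o['K'][0],o['k1'],o['T'].round(3).tolist())
print(ctrl.tcp_to_tips)
E
```

```text
{'time': 0.0, 'joint_positions': array([-1.24893764,  0.32178067, -0.07006052,  1.45169745,  0.02259917,
        1.3707669 , -0.05689158]), 'qd': array([ 4.36507454e-04, -4.38298276e-04,  7.80271859e-05, -1.26748330e-03,
       -3.09665430e-04,  3.33031965e-04, -2.02776790e-04]), 'joint_torque': array([ 8.58662133e-05, -4.91285169e+01, -4.03785193e-01, -3.12525630e+01,
       -6.39919331e-02,  4.35158762e-02,  1.69685436e-04]), 'position': array([0.19679308, 0.61890817, 0.21867753]), 'tool_rot': array([-4.81467269e-01, -3.10429470e+00,  2.91701667e-03]), 'ft_force': array([-0.75948752,  0.10960067, -0.09484315]), 'torque': array([ 0.00855593, -0.04161054, -0.03481585]), 'grip_width': 1.0000776109089393}
scene [496.2982376    0.         282.70322391] -0.130264692394275 [[-0.324, 0.612, -0.721, 1.28], [0.946, 0.198, -0.257, 0.274], [-0.014, -0.766, -0.643, 0.708], [0.0, 0.0, 0.0, 1.0]]
top [458.99042618   0.         285.00949318] -0.01562375325780045 [[-0.098, -0.975, 0.198, 0.402], [-0.995, 0.097, -0.016, 0.022], [-0.004, -0.199, -0.98, 0.938], [0.0, 0.0, 0.0, 1.0]]
wrist [356.13842639   0.         279.85234462] -0.07369356016980957 [[0.302, 0.916, 0.263, 0.124], [0.953, -0.29, -0.084, 0.643], [-0.0, 0.276, -0.961, 0.383], [0.0, 0.0, 0.0, 1.0]]
0.022
```

View pics/scene0.png

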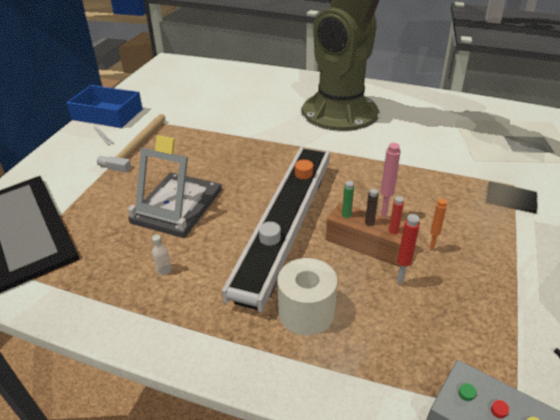

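View pics/top0.png

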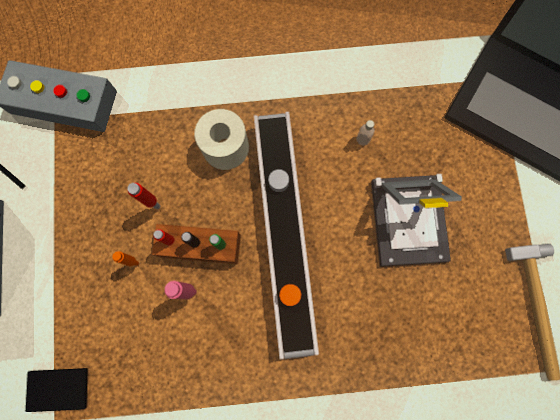

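The scene view shows the jig at left with its frame open (tab ~(165,145)) and the conveyor in the middle. The block at right holds green (348,200), black (372,208) and red (397,215).

Candidates for the punch:
- **Red in the block:** top (163,236).
- **Larger red, free-standing:** top (142,195).
- **Pink:** top (178,290).
- **Orange:** top (122,258).

The red one in the block is the smaller of the two reds, so it fits. I'll confirm with enlarged crops.

```bash
python3 - <<'E'
from h import *
t=load('top0')['im'][:,:,::-1];s=load('scene0')['im'][:,:,::-1]
def c(im,x,y,w,h,f): 
    return cv2.resize(im[y:y+h,x:x+w],None,fx=f,fy=f,interpolation=cv2.INTER_CUBIC)
a=c(t,105,170,140,140,2.8); b=c(t,360,160,112,112,3.5)
d=c(s,325,140,130,100,3.0);e=c(s,120,125,110,112,2.5)
A=np.zeros((600,800,3),np.uint8)
A[:392,:392]=a;A[:392,400:792]=b
cv2.imwrite('pics/crop1.png',A[:392])
B=np.zeros((300,680,3),np.uint8);B[:,:390]=d;B[:280,400:675]=e
cv2.imwrite('pics/crop2.png',B)
o=load('top0');S=load('scene0')
for n,p,z in [('red',(159,233),.14),('blk',(187,237),.14),('grn',(215,238),.14),('bigred',(135,188),.15),('pink',(173,290),.15),('orange',(118,256),.1),('A',(290,295),.085),('B',(279,180),.085)]:
    print(n,at_z(o,*p,z).round(4))
for n,p,z in [('red',(398,200),.14),('blk',(373,193),.14),('grn',(349,185),.14)]: print(n,at_z(S,*p,z).round(4))
E
```

```text
red [0.5426 0.2339 0.14  ]
blk [0.5307 0.1851 0.14  ]
grn [0.5241 0.1362 0.14  ]
bigred [0.6257 0.2702 0.15  ]
pink [0.4409 0.2119 0.15  ]
orange [0.5145 0.3214 0.1   ]
A [0.4141 0.0148 0.085 ]
B [0.6324 0.014  0.085 ]
red [0.5489 0.2372 0.14  ]
blk [0.5425 0.1895 0.14  ]
grn [0.5323 0.1413 0.14  ]
```

View pics/crop1.png

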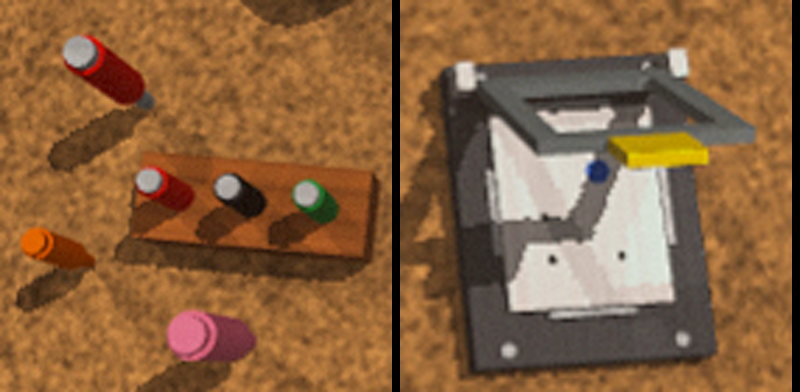

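View pics/crop2.png

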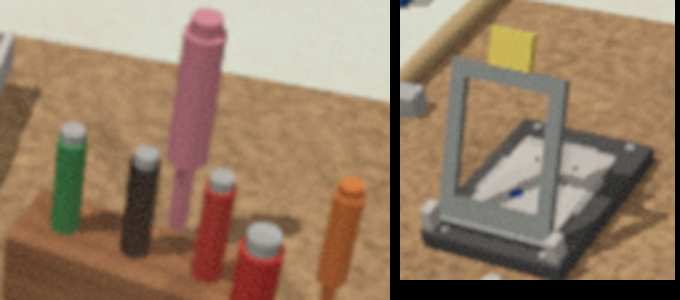

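Confirmed: the red tool at the block's end, cap at top (158.6,234.6), is smaller than the free-standing red. In the crop the yellow tab's upper end edge runs about (625,153)–(708,150), and the spot is at crop (597,171), which is top (416.3,208.9). Next I fit the jig pose, the frame angle and the heights of the decoys.

```bash
python3 - <<'E'
from h import *
from scipy.optimize import least_squares
t=load('top0');s=load('scene0')
tc=lambda x,y:((x-400)/3.5+360,y/3.5+160)
ta=lambda x,y:(x/2.8+105,y/2.8+170)
sc=lambda x,y:((x-400)/2.5+120,y/2.5+125)
sd=lambda x,y:(x/3+325,y/3+140)
# frame-local (s,y,h) obs
obs=[(t,tc(625,153),(172,20,4)),(t,tc(708,150),(172,-20,4)),
(s,sc(492,27),(172,-20,4)),(s,sc(535,33),(172,20,4)),(s,sc(455,60),(140,-55,4)),(s,sc(567,80),(140,55,4))]
jobs=[(t,tc(445,68),(90,70,20)),(t,tc(509,351),(-81,61,20)),(t,tc(683,340),(-81,-61,20)),(s,sc(530,122),(-90,-70,20)),(s,sc(652,150),(-90,70,20))]
def W(p,q,fr):
    x,y,w,th=p;c,sn=np.cos(w),np.sin(w);q=np.array(q)/1000
    if fr: l=[.075-q[0]*np.cos(th)+q[2]*np.sin(th),q[1],.0285+q[0]*np.sin(th)+q[2]*np.cos(th)]
    else: l=q
    return np.array([x+c*l[0]-sn*l[1],y+sn*l[0]+c*l[1],l[2]])
f=lambda p:np.ravel([np.subtract(proj(o,W(p,q,1)),u) for o,u,q in obs]+[np.subtract(proj(o,W(p,q,0)),u) for o,u,q in jobs])
r=least_squares(f,[.6,-.28,0,.95],loss='soft_l1');p=r.x
print('jig',p.round(4));print(f(p).reshape(-1,2).round(1).tolist())
print('spot',at_z(t,*tc(597,171),.024),at_z(s,*sc(516,193),.024))
print('tab now',W(p,(156,0,4),1),'closed',W([*p[:3],0],(156,0,4),1),'hinge',W(p,(0,0,0),1))
for n,a,b in [('red',ta(150,181),sd(221,180)),('blk',ta(229,188),sd(147,156)),('grn',ta(309,195),sd(73,131)),('bigred',ta(81,52),sd(264,238)),('pink',ta(190,330),sd(209,18)),('orange',ta(36,242),sd(351,186))]:
    print(n,tri([ray(t,*a),ray(s,*b)]).round(4),at_z(t,*a,.14).round(4))
print('bench foot bigred',at_z(t,*ta(148,102),0),at_z(s,402,283,0))
print(R.from_rotvec(ctrl.get_state()['tool_rot']).as_matrix().round(3))
E
```

```text
jig [ 0.5429 -0.2436 -0.0538  1.073 ]
[[-0.9, 0.4], [-1.0, 0.2], [0.0, -1.3], [-0.8, -0.2], [-0.8, -2.3], [-0.8, -0.3], [-0.9, -2.1], [-7.7, -0.4], [3.3, -0.1], [-1.5, -3.1], [1.0, -2.1]]
spot [ 0.56089318 -0.25845063  0.024     ] [ 0.56420604 -0.25484146  0.024     ]
tab now [ 0.54691665 -0.24379333  0.16747876] closed [ 0.46201074 -0.23922259  0.0325    ] hinge [ 0.61778519 -0.2476084   0.0285    ]
red [0.5407 0.2373 0.1337] [0.5398 0.2347 0.14  ]
blk [0.5312 0.1883 0.1335] [0.5304 0.1855 0.14  ]
grn [0.5215 0.1382 0.1346] [0.5211 0.1358 0.14  ]
bigred [0.6214 0.2697 0.1616] [0.6277 0.2753 0.14  ]
pink [0.4421 0.206  0.1851] [0.445  0.2143 0.14  ]
orange [0.5102 0.3149 0.1246] [0.5084 0.3074 0.14  ]
bench foot bigred [0.62370504 0.27098838 0.        ] [0.61770385 0.27509222 0.        ]
[[-0.953  0.303 -0.   ]
 [ 0.303  0.953 -0.001]
 [-0.    -0.001 -1.   ]]
```

>>> move_arm:
  deltas:
    - {"linear": [0,0,-1],"turn": [0,0,-0.725],"claw": 1}
    - {"linear": [0,0,-1],"turn": [0,0,-0.725],"claw": 1}
    - {"linear": [0,0,-1],"turn": [0,0,-0.725],"claw": 1}
    - {"linear": [0,0,-1],"turn": [0,0,-0.725],"claw": 1}
    - {"linear": [0,0,-1],"turn": [0,0,-0.725],"claw": 1}
    - {"linear": [-1,-0.9,0],"turn": [0,0,0],"claw": 1}
    - {"linear": [-1,-0.9,0],"turn": [0,0,0],"claw": 1}
    - {"linear": [-1,-0.9,0],"turn": [0,0,0],"claw": 1}
    - {"linear": [-1,-0.9,0],"turn": [0,0,0],"claw": 1}
    - {"linear": [-1,-0.9,0],"turn": [0,0,0],"claw": 1}
    - {"linear": [-1,-0.9,0],"turn": [0,0,0],"claw": 1}
    - {"linear": [-1,-0.9,0],"turn": [0,0,0],"claw": 1}
    - {"linear": [-1,-0.9,0],"turn": [0,0,0],"claw": 1}
    - {"linear": [-1,-0.9,0],"turn": [0,0,0],"claw": 1}
    - {"linear": [-1,-0.9,0],"turn": [0,0,0],"claw": 1}

```text
time: 1.4
position: [0.4827, 0.3317, 0.3697]
tool_rot: [-0.086, -3.14, -0.0]
ft_force: [0.7, 2.4, 0.3]
grip_width: 0.018
```

>>> move_arm:
  deltas:
    - {"linear": [-0.2,-0.95,0],"turn": [0,0,0],"claw": 1}
    - {"linear": [-0.2,-0.95,0],"turn": [0,0,0],"claw": 1}
    - {"linear": [-0.2,-0.95,0],"turn": [0,0,0],"claw": 1}
    - {"linear": [-0.2,-0.95,0],"turn": [0,0,0],"claw": 1}
    - {"linear": [-0.2,-0.95,0],"turn": [0,0,0],"claw": 1}
    - {"linear": [-0.2,-0.95,0],"turn": [0,0,0],"claw": 1}
    - {"linear": [-0.2,-0.95,0],"turn": [0,0,0],"claw": 1}
    - {"linear": [-0.2,-0.95,0],"turn": [0,0,0],"claw": 1}
    - {"linear": [-0.2,-0.95,0],"turn": [0,0,0],"claw": 1}
    - {"linear": [-0.2,-0.95,0],"turn": [0,0,0],"claw": 1}
    - {"linear": [-0.2,-0.95,0],"turn": [0,0,0],"claw": 1}
    - {"linear": [-0.2,-0.95,0],"turn": [0,0,0],"claw": 1}
    - {"linear": [-0.2,-0.95,0],"turn": [0,0,0],"claw": 1}
    - {"linear": [-0.2,-0.95,0],"turn": [0,0,0],"claw": 1}
    - {"linear": [-0.2,-0.95,0],"turn": [0,0,0],"claw": 1}
    - {"linear": [-0.2,-0.95,0],"turn": [0,0,0],"claw": 1}
    - {"linear": [-0.2,-0.95,0],"turn": [0,0,0],"claw": 1}
    - {"linear": [-0.2,-0.95,0],"turn": [0,0,0],"claw": 1}
    - {"linear": [0,0,0],"turn": [0,0,0],"claw": 1}
    - {"linear": [0,0,0],"turn": [0,0,0],"claw": 1}

```text
time: 3.07
position: [0.5609, -0.1868, 0.3692]
tool_rot: [-0.093, -3.139, 0.001]
ft_force: [-0.0, 1.2, -0.5]
grip_width: 0.007
```

```bash
python3 - <<'E'
from h import *
o=snap('wrist','wrist1');print(ctrl.get_state()['position'],R.from_rotvec(ctrl.get_state()['tool_rot']).as_matrix().round(3))
E
```

```text
[ 0.56135924 -0.18471214  0.3693179 ] [[-0.998  0.056 -0.001]
 [ 0.056  0.998  0.001]
 [ 0.001  0.001 -1.   ]]
```

View pics/wrist1.png

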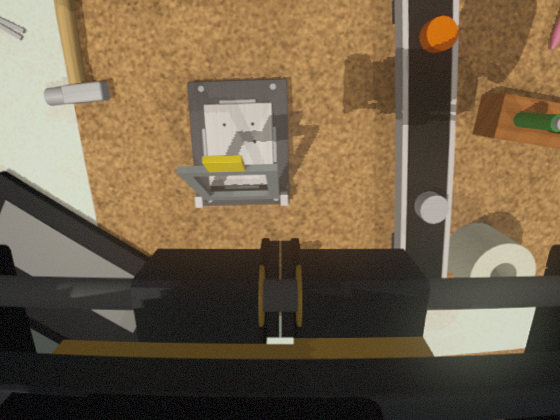

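The wrist view shows the jig corners at (189,83) and (288,79), the screws at (201,89) and (273,86), and the yellow tab at (222,163). The spot is hidden behind the frame.

```bash
python3 - <<'E'
from h import *
from scipy.optimize import least_squares
o=load('wrist1')
for n,q in [('c-y',(189,83)),('c+y',(288,79)),('s-y',(201,89)),('s+y',(273,86)),('c hinge +y',(288,204))]: print(n,at_z(o,*q,.02).round(4))
print('tab end edge px pred?')
p=[.5429,-.2436,-.0538,1.073]
for th in (1.0,1.07,1.14):
  for s,y,h in [(172,20,4),(172,-20,4),(172,-20,-4),(140,55,-4)]:
    l=np.array([.075-s/1e3*np.cos(th)+h/1e3*np.sin(th),y/1e3,.0285+s/1e3*np.sin(th)+h/1e3*np.cos(th)]);c,n=np.cos(p[2]),np.sin(p[2])
    print(th,(s,y,h),np.round(proj(o,[p[0]+c*l[0]-n*l[1],p[1]+n*l[0]+c*l[1],l[2]]),1))
E
```

```text
c-y [ 0.4531 -0.3054  0.02  ]
c+y [ 0.4566 -0.1681  0.02  ]
s-y [ 0.4623 -0.2895  0.02  ]
s+y [ 0.4647 -0.1893  0.02  ]
c hinge +y [ 0.6356 -0.1776  0.02  ]
tab end edge px pred?
1.0 (172, 20, 4) [241.  148.6]
1.0 (172, -20, 4) [201.5 149. ]
1.0 (172, -20, -4) [202.  141.8]
1.0 (140, 55, -4) [276.2 154.4]
1.07 (172, 20, 4) [240.8 159.9]
1.07 (172, -20, 4) [200.9 160.2]
1.07 (172, -20, -4) [201.3 152.7]
1.07 (140, 55, -4) [276.2 162.6]
1.14 (172, 20, 4) [240.6 171.7]
1.14 (172, -20, 4) [200.5 171.9]
1.14 (172, -20, -4) [200.7 164.1]
1.14 (140, 55, -4) [276.2 171.3]
```

>>> move_arm:
  deltas:
    - {"linear": [-0.45,-0.96,0],"turn": [0,0,0],"claw": 1}
    - {"linear": [-0.45,-0.96,0],"turn": [0,0,0],"claw": 1}
    - {"linear": [0,0,0.9],"turn": [0,0,0],"claw": 1}
    - {"linear": [0,0,0.9],"turn": [0,0,0],"claw": 1}
    - {"linear": [0,0,0.9],"turn": [0,0,0],"claw": 1}
    - {"linear": [0,0,0.9],"turn": [0,0,0],"claw": 1}
    - {"linear": [0,0,0.9],"turn": [0,0,0],"claw": 1}
    - {"linear": [0,0,0.9],"turn": [0,0,0],"claw": 1}
    - {"linear": [0,0,0.9],"turn": [0,0,0],"claw": 1}
    - {"linear": [0,0,0],"turn": [0,0,0],"claw": 1}
    - {"linear": [0,0,0],"turn": [0,0,0],"claw": 1}
    - {"linear": [0,0,0],"turn": [0,0,0],"claw": 1}

```text
time: 4.12
position: [0.5865, -0.2429, 0.1825]
tool_rot: [0.083, 3.138, -0.0]
ft_force: [0.2, -0.7, 0.6]
grip_width: 0.01
```

>>> move_arm:
  deltas:
    - {"linear": [0.47,0,0],"turn": [0,0,0],"claw": 1}
    - {"linear": [0.47,0,0],"turn": [0,0,0],"claw": 1}
    - {"linear": [0.32,0,0.2],"turn": [0,0,0],"claw": 1}
    - {"linear": [0.32,0,0.2],"turn": [0,0,0],"claw": 1}
    - {"linear": [0.28,0,0.25],"turn": [0,0,0],"claw": 1}
    - {"linear": [0.28,0,0.25],"turn": [0,0,0],"claw": 1}
    - {"linear": [0.24,0,0.285],"turn": [0,0,0],"claw": 1}
    - {"linear": [0.24,0,0.285],"turn": [0,0,0],"claw": 1}

```text
time: 4.78
position: [0.5087, -0.24, 0.1396]
tool_rot: [0.085, 3.134, -0.001]
ft_force: [0.2, -1.1, 1.4]
grip_width: 0.007
```

>>> move_arm:
  deltas:
    - {"linear": [0.2,0,0.32],"turn": [0,0,0],"claw": 1}
    - {"linear": [0.2,0,0.32],"turn": [0,0,0],"claw": 1}
    - {"linear": [0.145,0,0.345],"turn": [0,0,0],"claw": 1}
    - {"linear": [0.145,0,0.345],"turn": [0,0,0],"claw": 1}
    - {"linear": [0.095,0,0.36],"turn": [0,0,0],"claw": 1}
    - {"linear": [0.095,0,0.36],"turn": [0,0,0],"claw": 1}
    - {"linear": [0,0,0],"turn": [0,0,0],"claw": 1}

```text
time: 5.37
position: [0.4784, -0.2372, 0.0724]
tool_rot: [-0.086, -3.136, -0.002]
ft_force: [-0.5, 0.6, 0.8]
grip_width: 0.006
```

>>> move_arm:
  deltas:
    - {"linear": [0,0,0.3],"turn": [0,0,0],"claw": 1}
    - {"linear": [0,0,0.3],"turn": [0,0,0],"claw": 1}
    - {"linear": [0,0,0.1],"turn": [0,0,0],"claw": 1}
    - {"linear": [0,0,0],"turn": [0,0,0],"claw": 1}
    - {"linear": [0,0,0],"turn": [0,0,0],"claw": 1}

```text
time: 5.78
position: [0.4805, -0.2379, 0.0539]
tool_rot: [-0.086, -3.14, -0.0]
ft_force: [-1.0, -0.5, -0.4]
grip_width: 0.005
```

```bash
python3 - <<'E'
from h import *
a=snap('scene','scene2')['im'][:,:,::-1]
snap('top','top2')
cv2.imwrite('pics/c2.png',cv2.resize(a[110:290,90:330],None,fx=3,fy=3,interpolation=cv2.INTER_CUBIC))
s=ctrl.get_state();print(s['position'],s['ft_force'])
E
```

```text
[ 0.48078305 -0.2380052   0.05437088] [ 0.07035683 -0.22241232 -0.08369334]
```

View pics/c2.png

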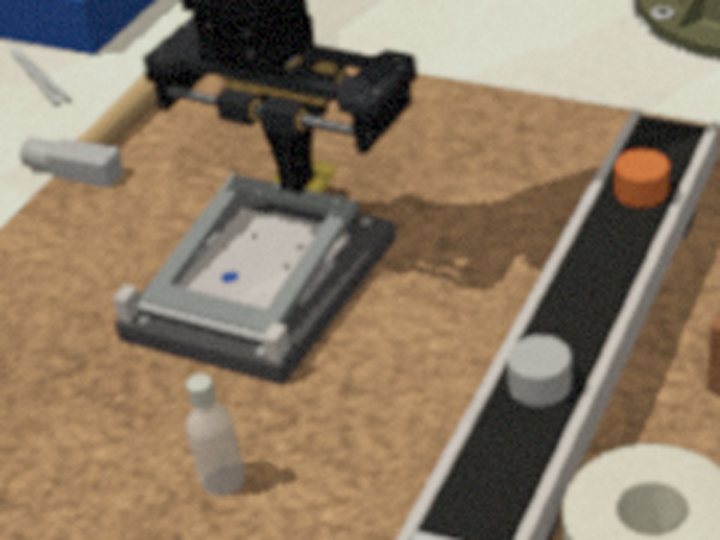

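The frame is nearly down, with the finger on its end and the tab at about (318,178) in the crop. The spot is visible at crop (229,277). I'll press until a contact force builds.

>>> move_arm:
  deltas:
    - {"linear": [0,0,0.1],"turn": [0,0,0],"claw": 1}
    - {"linear": [0,0,0],"turn": [0,0,0],"claw": 1}
    - {"linear": [0,0,0],"turn": [0,0,0],"claw": 1}

```text
time: 6.13
position: [0.4806, -0.2379, 0.0512]
tool_rot: [0.086, 3.14, 0.0]
ft_force: [-0.5, -0.2, 0.4]
grip_width: 0.001
```

>>> move_arm:
  deltas:
    - {"linear": [0,0,0.1],"turn": [0,0,0],"claw": 1}
    - {"linear": [0,0,0],"turn": [0,0,0],"claw": 1}
    - {"linear": [0,0,0],"turn": [0,0,0],"claw": 1}

```text
time: 6.38
position: [0.4804, -0.2378, 0.048]
tool_rot: [-0.086, -3.14, -0.0]
ft_force: [-1.0, 0.1, 0.4]
grip_width: 0.009
```

```bash
python3 - <<'E'
from h import *
a=snap('scene','scene3')['im'][:,:,::-1]; w=snap('wrist','wrist3')['im'][:,:,::-1]; t=snap('top','top3')['im'][:,:,::-1]
A=np.zeros((600,800,3),np.uint8)
A[:330,:400]=cv2.resize(a[150:216,130:210],(400,330),interpolation=cv2.INTER_CUBIC)
A[:330,400:]=cv2.resize(t[170:280,350:483],(400,330),interpolation=cv2.INTER_CUBIC)
A[330:,:360]=cv2.resize(w,(360,270))
A[330:,360:]=cv2.resize(w[190:380,180:390],(440,270))
cv2.imwrite('pics/c3.png',A)
E
```

```text
(no output)
```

View pics/c3.png

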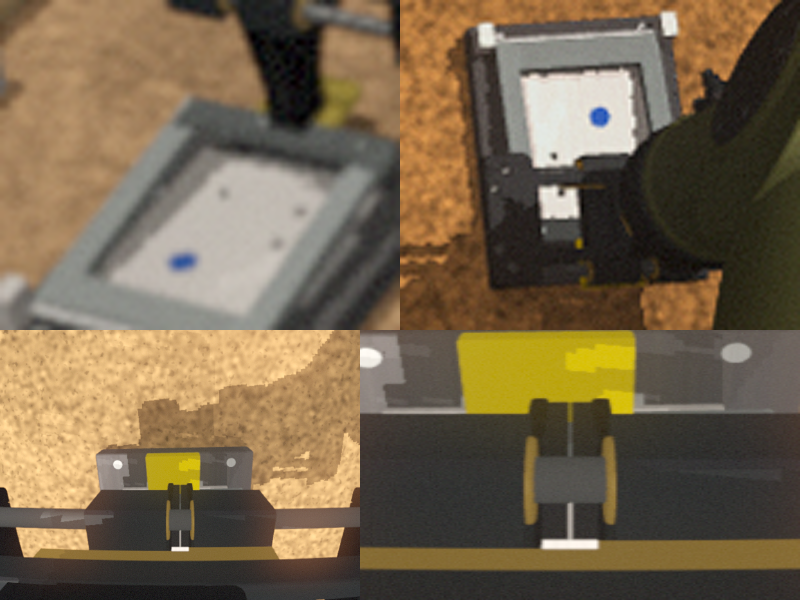

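The fingertips are over the frame's end bar beside the tab, but I see no contact force. I'll estimate the frame angle numerically from the tab's edges and the jig in the wrist and scene pictures.

```bash
python3 - <<'E'
from h import *
o=load('wrist3')
im=o['im'].astype(int); m=((im[:,:,0]>110)&(im[:,:,1]>90)&(im[:,:,2]<60)).astype(np.uint8)
n,l,st,_=cv2.connectedComponentsWithStats(m[:250])
i=1+np.argmax(st[1:,4]);print('yellow',st[i])
for r in range(st[i][1],st[i][1]+st[i][3],8):
    c=np.where(l[r]==i)[0];print(r,c.min(),c.max())
for th in (0,.05,.1,.15):
    P=[.5447,-.2407,-.05]
    c,s_=np.cos(P[2]),np.sin(P[2])
    out=[]
    for s,y,h in [(172,20,4),(172,-20,4),(140,20,4),(140,-20,4)]:
        a=np.array([.075-s/1e3*np.cos(th)+h/1e3*np.sin(th),y/1e3,.0285+s/1e3*np.sin(th)+h/1e3*np.cos(th)])
        out.append(np.round(proj(o,[P[0]+c*a[0]-s_*a[1],P[1]+s_*a[0]+c*a[1],a[2]]),1).tolist())
    print(th,out)
for q in [(-90,-70),(-90,70)]:
    a=np.array(q)/1e3;print('corner pred',np.round(proj(o,[P[0]+c*a[0]-s_*a[1],P[1]+s_*a[0]+c*a[1],.02]),1))
for t in ('scene2','scene3'):
    o=load(t); im=o['im'].astype(int); m=((im[:,:,0]>110)&(im[:,:,1]>90)&(im[:,:,2]<70)); ys,xs=np.where(m[150:200,180:210]); print(t,xs.min()+180,xs.max()+180,ys.min()+150,ys.max()+150)
    for th in (0,.05,.1,.15):
      out=[]
      for s,y,h in [(172,20,4),(172,-20,4),(140,20,4),(140,55,4),(140,-55,4)]:
        a=np.array([.075-s/1e3*np.cos(th)+h/1e3*np.sin(th),y/1e3,.0285+s/1e3*np.sin(th)+h/1e3*np.cos(th)])
        out.append(np.round(proj(o,[P[0]+c*a[0]-s_*a[1],P[1]+s_*a[0]+c*a[1],a[2]]),1).tolist())
      print(th,out)
E
```

```text
yellow [ 226  190   86   60 4464]
190 285 308
198 226 310
206 227 311
214 227 310
222 228 310
230 229 310
238 230 309
246 231 309
0 [[316.6, 186.6], [239.7, 186.9], [315.1, 243.7], [241.8, 244.0]]
0.05 [[318.3, 191.5], [237.9, 191.8], [316.4, 249.5], [240.5, 249.8]]
0.1 [[320.1, 197.6], [235.9, 198.0], [317.7, 256.3], [239.1, 256.6]]
0.15 [[322.1, 205.3], [233.8, 205.7], [319.1, 264.2], [237.7, 264.6]]
corner pred [154.3 194.3]
corner pred [402.4 193.3]
scene2 181 208 156 174
0 [[204.4, 173.1], [189.7, 169.7], [197.8, 180.7], [211.1, 183.9], [170.0, 174.1]]
0.05 [[203.9, 170.2], [189.1, 166.8], [197.3, 178.4], [210.7, 181.5], [169.5, 171.8]]
0.1 [[203.4, 167.4], [188.5, 164.0], [196.8, 176.1], [210.3, 179.3], [168.9, 169.5]]
0.15 [[202.7, 164.7], [187.7, 161.3], [196.2, 173.9], [209.7, 177.0], [168.1, 167.3]]
scene3 181 209 150 176
0 [[204.4, 173.1], [189.7, 169.7], [197.8, 180.7], [211.1, 183.9], [170.0, 174.1]]
0.05 [[203.9, 170.2], [189.1, 166.8], [197.3, 178.4], [210.7, 181.5], [169.5, 171.8]]
0.1 [[203.4, 167.4], [188.5, 164.0], [196.8, 176.1], [210.3, 179.3], [168.9, 169.5]]
0.15 [[202.7, 164.7], [187.7, 161.3], [196.2, 173.9], [209.7, 177.0], [168.1, 167.3]]
```

>>> move_arm:
  deltas:
    - {"linear": [0,0,0.1],"turn": [0,0,0],"claw": 1}
    - {"linear": [0,0,0],"turn": [0,0,0],"claw": 1}
    - {"linear": [0,0,0],"turn": [0,0,0],"claw": 1}

```text
time: 6.78
position: [0.4804, -0.2378, 0.0449]
tool_rot: [-0.086, -3.14, -0.0]
ft_force: [-0.7, 1.1, -0.4]
grip_width: 0.004
```

```bash
cat > tab.py <<'E'
from h import *
import sys
o=snap('wrist',sys.argv[1]);im=o['im'].astype(int); m=((im[:,:,0]>110)&(im[:,:,1]>90)&(im[:,:,2]<60)).astype(np.uint8)
n,l,st,_=cv2.connectedComponentsWithStats(m[:270]);i=1+np.argmax(st[1:,4]);print('yellow',st[i])
s=ctrl.get_state();print(s['position'],s['ft_force'],s['torque'],s['joint_torque'].round(2))
g=cv2.cvtColor(o['im'],cv2.COLOR_RGB2GRAY)
print(''.join(f'{v:4d}' for v in g[205,130:180]));print(''.join(f'{v:4d}' for v in g[205,370:420]))
E
python3 tab.py wrist4
```

```text
yellow [ 226  189   86   65 4545]
[ 0.48038259 -0.2378728   0.04500531] [ 0.59433968 -0.01511817  0.07438167] [0.00871274 0.0262087  0.07202346] [  0.   -34.72   4.79 -26.03   0.07   0.04   0.  ]
 203 198 197 194 195 197 198 198 199 200 198 199 201 203 205 207 203 191 152 153 163 163 163 158 151 154 152 150 151 153 154 151 153 147 147 147 148 155 159 158 154 152 155 155 144 150 176 221 237 238
  94  92  97  94  93  91  96  97 103  98  99 101 100 101 104 102 101  98 105 100 101 103  99 102 118 136 142 147 146 149 150 147 147 140 141 136 134 135 131 135 126 112 113 111 112 112 114 117 129 136
```

The yellow tab's size stays constant while the camera descends, so the frame is still following the finger down. I'll keep going in small steps.

>>> move_arm:
  deltas:
    - {"linear": [0,0,0.1],"turn": [0,0,0],"claw": 1}
    - {"linear": [0,0,0],"turn": [0,0,0],"claw": 1}
    - {"linear": [0,0,0],"turn": [0,0,0],"claw": 1}

```text
time: 7.08
position: [0.4804, -0.2378, 0.0419]
tool_rot: [-0.086, -3.14, -0.0]
ft_force: [0.4, -0.1, -0.4]
grip_width: 0.005
```

```bash
python3 tab.py wrist5; python3 - <<'E'
from h import *
o=load('scene3');print(np.round(proj(o,[.4805,-.2379,.026]),1), np.round(proj(o,[.4805,-.2379,.045]),1))
E
```

```text
yellow [ 226  188   85   66 4598]
[ 0.48039797 -0.23785375  0.04199625] [-0.90958514  0.28702927 -1.21342904] [ 0.00398496 -0.00395453 -0.00749564] [  0.   -34.86   4.85 -25.9    0.07   0.04   0.  ]
 189 191 189 190 194 195 196 199 200 201 205 206 206 208 207 189 142 146 152 153 156 149 150 148 150 150 150 151 149 150 154 151 150 150 149 149 145 146 145 145 147 146 142 140 139 142 146 158 172 178
  94  90  93  97  96  92  94  94  95  93  95  97  98 100 101 103 102 100 103 106  99 104 103 104 102 100 111 131 141 144 144 145 150 149 142 142 142 138 137 137 135 136 134 133 133 128 123 120 122 122
[190.3 181.3] [189.2 174.7]
```

>>> move_arm:
  deltas:
    - {"linear": [0,0,0.1],"turn": [0,0,0],"claw": 1}
    - {"linear": [0,0,0],"turn": [0,0,0],"claw": 1}
    - {"linear": [0,0,0],"turn": [0,0,0],"claw": 1}

```text
time: 7.38
position: [0.4804, -0.2379, 0.0389]
tool_rot: [-0.086, -3.14, -0.0]
ft_force: [-0.0, 0.4, -0.0]
grip_width: 0.003
```

```bash
python3 tab.py wrist6|head -2; python3 - <<'E'
from h import *
d=cams.get_image('wrist');T=np.linalg.inv(np.array(d['tool_from_camera']));K=np.array(d['K'])
for z in (-.03,0,.003,.022):
  for x in (-.0095,.0095):
    q=T@np.array([x,0,z,1]);print(z,x,(K@(q[:3]/q[2]))[:2].round(1))
E
```

```text
yellow [ 226  188   86   65 4665]
[ 0.48041889 -0.23786118  0.03902111] [ 0.12141816  0.31657225 -0.10699252] [0.03871872 0.06885494 0.00269939] [  0.   -35.01   4.92 -25.78   0.07   0.04   0.  ]
-0.03 -0.0095 [277.4 307. ]
-0.03 0.0095 [277.3 266.7]
0 -0.0095 [277.7 274.2]
0 0.0095 [277.7 239.5]
0.003 -0.0095 [277.7 271.5]
0.003 0.0095 [277.7 237.2]
0.022 -0.0095 [277.9 256. ]
0.022 0.0095 [277.8 224.6]
```

>>> move_arm:
  deltas:
    - {"linear": [0,0,0.1],"turn": [0,0,0],"claw": 1}
    - {"linear": [0,0,0],"turn": [0,0,0],"claw": 1}
    - {"linear": [0,0,0],"turn": [0,0,0],"claw": 1}

```text
time: 7.73
position: [0.4804, -0.2379, 0.036]
tool_rot: [-0.086, -3.14, -0.0]
ft_force: [0.3, 0.2, 0.6]
grip_width: 0.007
```

>>> move_arm:
  deltas:
    - {"linear": [0,0,0.07],"turn": [0,0,0],"claw": 1}
    - {"linear": [0,0,0],"turn": [0,0,0],"claw": 1}
    - {"linear": [0,0,0],"turn": [0,0,0],"claw": 1}

```text
time: 7.98
position: [0.4804, -0.2379, 0.0339]
tool_rot: [-0.086, -3.14, -0.0]
ft_force: [0.5, -0.1, -0.1]
grip_width: 0.006
```

```bash
python3 tab.py wrist7|head -2; python3 - <<'E'
from h import *
w=load('wrist7')['im'][:,:,::-1];a=snap('scene','scene7')['im'][:,:,::-1]
A=np.zeros((600,800,3),np.uint8)
A[:330,:400]=cv2.resize(a[150:216,130:210],(400,330),interpolation=cv2.INTER_CUBIC)
A[:330,400:]=cv2.resize(a[100:232,100:260],(400,330),interpolation=cv2.INTER_CUBIC)
A[330:]=cv2.resize(w[150:285,80:480],(800,270))
cv2.imwrite('pics/c7.png',A)
E
```

```text
yellow [ 226  187   86   66 4701]
[ 0.48044473 -0.2378471   0.03394365] [-0.2745887   0.15081654 -0.29065889] [ 0.00899313  0.02186224 -0.00498776] [  0.   -35.27   5.04 -25.59   0.07   0.04   0.  ]
```

View pics/c7.png

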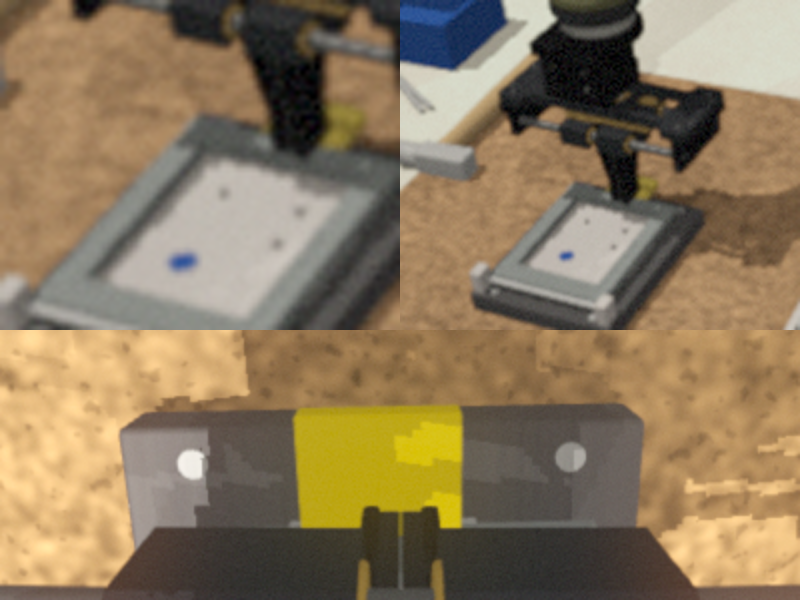

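>>> move_arm:
  deltas:
    - {"linear": [0,0,0.07],"turn": [0,0,0],"claw": 1}
    - {"linear": [0,0,0],"turn": [0,0,0],"claw": 1}
    - {"linear": [0,0,0],"turn": [0,0,0],"claw": 1}

```text
time: 8.33
position: [0.4805, -0.2379, 0.0318]
tool_rot: [-0.086, -3.14, -0.0]
ft_force: [-0.3, 0.1, 0.4]
grip_width: 0.008
```

>>> move_arm:
  deltas:
    - {"linear": [0,0,0.07],"turn": [0,0,0],"claw": 1}
    - {"linear": [0,0,0],"turn": [0,0,0],"claw": 1}
    - {"linear": [0,0,0],"turn": [0,0,0],"claw": 1}

```text
time: 8.58
position: [0.4807, -0.238, 0.0302]
tool_rot: [0.086, 3.14, 0.0]
ft_force: [-0.1, 0.2, 4.0]
grip_width: 0.008
```

```bash
python3 tab.py wrist8|head -2
```

```text
yellow [ 226  187   86   65 4762]
[ 0.48068311 -0.23798957  0.03015372] [-1.15222107  0.62297077  3.4954683 ] [ 0.09479699  0.26102184 -0.01004554] [-2.000e-02 -3.383e+01  4.820e+00 -2.447e+01  1.000e-02 -3.500e-01
```

>>> move_arm:
  deltas:
    - {"linear": [0,0,0.1],"turn": [0,0,0],"claw": 1}
    - {"linear": [0,0,0],"turn": [0,0,0],"claw": 1}
    - {"linear": [0,0,0],"turn": [0,0,0],"claw": 1}
    - {"linear": [0,0,0],"turn": [0,0,0],"claw": 1}

```text
time: 8.97
position: [0.4808, -0.238, 0.0298]
tool_rot: [0.086, 3.14, 0.003]
ft_force: [-7.8, 4.3, 25.6]
grip_width: 0.004
```

```bash
python3 tab.py wrist9|head -2
```

```text
yellow [ 227  186   85   66 4774]
[ 0.48073139 -0.23800005  0.0298117 ] [-8.40335954  4.07481091 25.90217314] [1.00163167e+00 2.00399657e+00 8.94198010e-04] [ -0.08 -25.53   3.38 -21.08  -0.34  -3.46  -0.  ]
```

Hard stop at 25 N, and the tab's image scale gives z≈0.030, so the frame is closed. I'll lift off and measure the spot by its colour.

>>> move_arm:
  deltas:
    - {"linear": [0,0,-0.3],"turn": [0,0,0],"claw": 1}
    - {"linear": [0,0,-0.8],"turn": [0,0,0],"claw": 1}
    - {"linear": [0,0,-1],"turn": [0,0,0],"claw": 1}
    - {"linear": [0,0,-1],"turn": [0,0,0],"claw": 1}
    - {"linear": [0,0,-1],"turn": [0,0,0],"claw": 1}
    - {"linear": [0,0,-1],"turn": [0,0,0],"claw": 1}
    - {"linear": [0,0,-1],"turn": [0,0,0],"claw": 1}
    - {"linear": [0,0,-1],"turn": [0,0,0],"claw": 1}
    - {"linear": [0,0,-1],"turn": [0,0,0],"claw": 0}
    - {"linear": [0,0,-1],"turn": [0,0,0],"claw": 0}
    - {"linear": [0,0,-1],"turn": [0,0,0],"claw": 0}
    - {"linear": [1,0,0],"turn": [0,0,0],"claw": 0}
    - {"linear": [1,0,0],"turn": [0,0,0],"claw": 0}
    - {"linear": [0,0,0],"turn": [0,0,0],"claw": 0}
    - {"linear": [0,0,0],"turn": [0,0,0],"claw": 0}
    - {"linear": [0,0,0],"turn": [0,0,0],"claw": 0}

```text
time: 10.35
position: [0.421, -0.2343, 0.3297]
tool_rot: [0.085, 3.139, 0.001]
ft_force: [0.1, 0.5, 0.1]
grip_width: 0.524
```

```bash
cat >> h.py <<'E'
def blobs(o,cond,mn=8):
    im=o['im'].astype(int);m=cond(im[:,:,0],im[:,:,1],im[:,:,2]).astype(np.uint8)
    n,l,st,c=cv2.connectedComponentsWithStats(m); return [(c[i].round(2),st[i].tolist()) for i in range(1,n) if st[i][4]>=mn]
blue=lambda r,g,b:(b>r+40)&(b>g+30)
red=lambda r,g,b:(r>110)&(g<45)&(b<60)
yel=lambda r,g,b:(r>110)&(g>90)&(b<60)
E
python3 - <<'E'
from h import *
o=snap('wrist','wrist10');print(ctrl.get_state()['position'],ctrl.get_state()['grip_width'])
for c,s in blobs(o,blue): print('blue',c,s,at_z(o,*c,.024).round(4))
for c,s in blobs(o,yel,40): print('yel',c,s,at_z(o,*c,.0325).round(4))
for n in ('top','scene'):
    q=snap(n,n+'10')
    for c,s in blobs(q,blue): print(n,'blue',c,s,at_z(q,*c,.024).round(4))
    for c,s in blobs(q,yel,20): print(n,'yel',c,s,at_z(q,*c,.0325).round(4))
E
```

```text
[ 0.42121632 -0.2342557   0.32953027] 0.5717741669769338
blue [11.04 38.14] [0, 0, 29, 73, 1622] [ 0.2423 -0.5695  0.024 ]
blue [269.   257.38] [265, 254, 9, 8, 58] [ 0.5622 -0.256   0.024 ]
yel [487.61   7.16] [478, 0, 19, 18, 94] [0.244  0.0309 0.0325]
yel [470.15  14.26] [465, 8, 13, 13, 54] [0.2521 0.0089 0.0325]
yel [538.5   14.23] [533, 8, 13, 16, 52] [0.2518 0.0992 0.0325]
yel [528.39  22.97] [517, 14, 21, 22, 99] [0.2624 0.0862 0.0325]
yel [524.    45.35] [519, 36, 11, 22, 48] [0.2892 0.0823 0.0325]
yel [405.64  50.57] [400, 47, 14, 9, 44] [ 0.2927 -0.0711  0.0325]
yel [373.64  74.71] [363, 63, 21, 23, 83] [ 0.3199 -0.1108  0.0325]
yel [342.7  105.59] [335, 98, 17, 17, 70] [ 0.3556 -0.1499  0.0325]
yel [370.65 110.53] [361, 100, 19, 20, 117] [ 0.3633 -0.1143  0.0325]
yel [489.37 152.3 ] [474, 136, 32, 33, 797] [0.4238 0.0472 0.0325]
yel [275.77 189.41] [260, 177, 32, 25, 730] [ 0.4599 -0.2403  0.0325]
yel [546.63 226.18] [529, 203, 31, 44, 677] [0.5348 0.1474 0.0325]
top blue [415.91 208.46] [413, 206, 7, 6, 35] [ 0.5618 -0.2578  0.024 ]
top yel [203.01  29.28] [0, 0, 498, 80
[... 2764 characters left out ...]
 [545, 351, 9, 29, 50] [ 0.233  -0.4602  0.0325]
top yel [447.54 370.78] [442, 363, 14, 15, 68] [ 0.2456 -0.2668  0.0325]
top yel [438.15 380.41] [432, 377, 14, 7, 27] [ 0.2303 -0.2464  0.0325]
top yel [303.21 386.87] [296, 381, 15, 13, 70] [0.2441 0.0067 0.0325]
top yel [424.48 382.08] [421, 380, 9, 5, 25] [ 0.2299 -0.2204  0.0325]
top yel [237.46 398.75] [234, 394, 8, 10, 28] [0.235  0.1308 0.0325]
scene blue [123.08   6.52] [112, 0, 23, 14, 277] [-0.6473 -1.1769  0.024 ]
scene blue [103.85 105.32] [65, 84, 77, 44, 2324] [ 0.213  -0.6695  0.024 ]
scene blue [166.17 201.92] [164, 201, 5, 3, 12] [ 0.5635 -0.2558  0.024 ]
scene yel [468.12 302.91] [447, 284, 45, 33, 78] [0.6598 0.3946 0.0325]
```

The spot is at about (0.562,−0.257) in all three views. The tab sits at (0.460,−0.240), which matches the closed position. Now over to the block.

>>> move_arm:
  deltas:
    - {"linear": [-0.03,0.98,0],"turn": [0,0,0],"claw": 0}
    - {"linear": [-0.03,0.98,0],"turn": [0,0,0],"claw": 0}
    - {"linear": [-0.03,0.98,0],"turn": [0,0,0],"claw": 0}
    - {"linear": [-0.03,0.98,0],"turn": [0,0,0],"claw": 0}
    - {"linear": [-0.03,0.98,0],"turn": [0,0,0],"claw": 0}
    - {"linear": [-0.03,0.98,0],"turn": [0,0,0],"claw": 0}
    - {"linear": [-0.03,0.98,0],"turn": [0,0,0],"claw": 0}
    - {"linear": [-0.03,0.98,0],"turn": [0,0,0],"claw": 0}
    - {"linear": [-0.03,0.98,0],"turn": [0,0,0],"claw": 0}
    - {"linear": [-0.03,0.98,0],"turn": [0,0,0],"claw": 0}
    - {"linear": [-0.03,0.98,0],"turn": [0,0,0],"claw": 0}
    - {"linear": [-0.03,0.98,0],"turn": [0,0,0],"claw": 0}
    - {"linear": [-0.03,0.98,0],"turn": [0,0,0],"claw": 0}
    - {"linear": [-0.03,0.98,0],"turn": [0,0,0],"claw": 0}
    - {"linear": [-0.03,0.98,0],"turn": [0,0,0],"claw": 0}
    - {"linear": [-0.03,0.98,0],"turn": [0,0,0],"claw": 0}
    - {"linear": [0,0,0],"turn": [0,0,0],"claw": 0}
    - {"linear": [0,0,0],"turn": [0,0,0],"claw": 0}
    - {"linear": [0,0,0],"turn": [0,0,0],"claw": 0}

```text
time: 12.08
position: [0.4611, 0.2338, 0.3291]
tool_rot: [-0.086, -3.139, 0.002]
ft_force: [-0.2, -0.5, 0.2]
grip_width: 1.001
```

```bash
cat > red.py <<'E'
from h import *
from scipy.optimize import least_squares
def cen(o,xy,z0=.06,off=0):
    a=np.linspace(0,6.28,40)
    P=lambda z,r:np.array([proj(o,[xy[0]+r*np.cos(t),xy[1]+r*np.sin(t),z+off]) for t in a],np.float32)
    M=np.zeros((420*4,560*4),np.uint8)
    h=cv2.convexHull(np.vstack([P(z0,.01),P(.132,.01)]));cv2.fillConvexPoly(M,(h*4+1.5).round().astype(int),1)
    k=cv2.convexHull(np.vstack([P(.132,.0075),P(.14,.0075)]));cv2.fillConvexPoly(M,(k*4+1.5).round().astype(int),0)
    m=cv2.moments(M,True);return np.array([m['m10']/m['m00'],m['m01']/m['m00']])/4-.375,m['m00']/16
def fit(o,c,x0=(.54,.237)):
    x=np.array(x0,float)
    for _ in range(6):
        f=cen(o,x)[0]-c;J=np.array([(cen(o,x+np.eye(2)[i]*.004)[0]-cen(o,x-np.eye(2)[i]*.004)[0])/.008 for i in (0,1)]).T
        x=x-np.linalg.solve(J,f)
    return x,cen(o,x)[1]
E
python3 - <<'E'
from red import *
o=snap('wrist','wrist11');print(ctrl.get_state()['position'],ctrl.get_state()['grip_width'])
rd=lambda r,g,b:(r>90)&(r>2.2*g)&(g<70)&(b>.5*g)&(r-b>50)
for n in('wrist11','top0'):
  o=load(n)
  for c,s in blobs(o,rd,60):
    if s[4]<3000: print(n,c,s,*fit(o,c))
w=load('wrist11')['im'][:,:,::-1]
cv2.imwrite('pics/w11.png',w)
E
```

```text
[0.46118079 0.23318885 0.32940142] 0.9985322182986315
wrist11 [286.22 231.71] [279, 219, 17, 30, 322] [0.53964758 0.23831325] 415.0625
wrist11 [541.05 229.41] [534, 224, 15, 11, 128] [0.55381537 0.56040652] 697.5625
wrist11 [359.84 259.06] [350, 234, 24, 45, 524] [0.57971591 0.32799542] 514.375
top0 [186.96 288.97] [178, 282, 18, 16, 117] [0.44383605 0.20313814] 131.0625
```

View pics/w11.png

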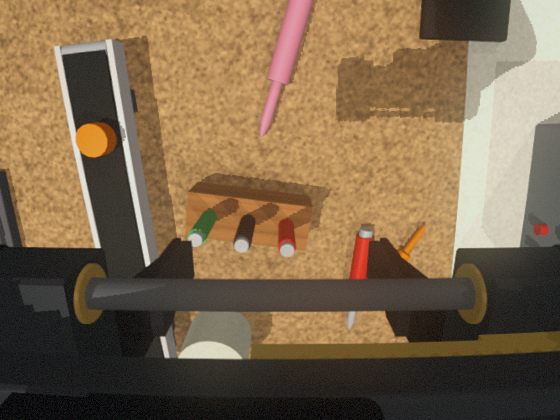

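The wrist view shows the red punch standing in the block with its cap at about (287,250). The free-standing decoys (pink, large red, orange) now lie flat on the bench, so they are low and out of the way. The other two block tools stand upright. I'll turn the jaws and then measure the cap.

>>> move_arm:
  deltas:
    - {"linear": [0,0,0],"turn": [0,0,-0.825],"claw": 0}
    - {"linear": [0,0,0],"turn": [0,0,-0.825],"claw": 0}
    - {"linear": [0,0,0],"turn": [0,0,-0.825],"claw": 0}
    - {"linear": [0,0,0],"turn": [0,0,-0.825],"claw": 0}
    - {"linear": [0,0,0],"turn": [0,0,-0.825],"claw": 0}
    - {"linear": [0,0,0],"turn": [0,0,-0.825],"claw": 0}
    - {"linear": [0,0,0],"turn": [0,0,-0.825],"claw": 0}
    - {"linear": [0,0,0],"turn": [0,0,-0.825],"claw": 0}
    - {"linear": [0,0,0],"turn": [0,0,-0.825],"claw": 0}
    - {"linear": [0,0,0],"turn": [0,0,-0.825],"claw": 0}
    - {"linear": [0,0,0],"turn": [0,0,0],"claw": 0}
    - {"linear": [0,0,0],"turn": [0,0,0],"claw": 0}
    - {"linear": [0,0,0],"turn": [0,0,0],"claw": 0}

```text
time: 13.22
position: [0.4609, 0.2335, 0.33]
tool_rot: [-0.805, 3.036, 0.0]
ft_force: [0.1, 0.3, -0.9]
grip_width: 0.997
```

```bash
python3 - <<'E'
from red import *
o=snap('wrist','wrist12');s=ctrl.get_state();M=R.from_rotvec(s['tool_rot']).as_matrix();print(s['position'],M.round(4))
def est(tag,guess):
    o=load(tag);u,v=np.round(proj(o,guess)).astype(int);p=o['im'][max(v-30,0):v+31,u-30:u+31].astype(int);r,g,b=p[...,0],p[...,1],p[...,2]
    grey=((abs(r-g)<30)&(abs(g-b)<30)&(r>110)).astype(np.uint8)
    n,l,st,c=cv2.connectedComponentsWithStats(grey)
    for i in range(1,n):
        if st[i][4]>20: q=c[i]+[u-30,max(v-30,0)];print(tag,'grey',q.round(1),st[i].tolist(),at_z(o,*q,.1385).round(4))
    redm=((r>90)&(r>2*g)&(r>2*b)).astype(np.uint8);n,l,st,c=cv2.connectedComponentsWithStats(redm)
    for i in range(1,n):
        if st[i][4]>60: q=c[i]+[u-30,max(v-30,0)];print(tag,'red',q.round(1),st[i].tolist(),*fit(o,q))
for t in('wrist11','wrist12','top0','top10'): est(t,[.5405,.2375,.12])
E
```

```text
[0.46081484 0.23371618 0.32997611] [[-8.682e-01 -4.962e-01  2.000e-04]
 [-4.962e-01  8.682e-01  1.000e-04]
 [-2.000e-04 -0.000e+00 -1.000e+00]]
wrist11 grey [286.8 249.4] [25, 29, 13, 15, 163] [0.5402 0.238  0.1385]
wrist11 red [286.  232.3] [22, 6, 18, 32, 375] [0.54033027 0.23803121] 418.625
wrist12 grey [245.9 241.5] [22, 29, 14, 15, 160] [0.5402 0.238  0.1385]
wrist12 red [249.6 225. ] [21, 7, 21, 32, 379] [0.54018927 0.23774211] 411.6875
top0 grey [157.6 234.1] [23, 25, 10, 8, 57] [0.5412 0.2369 0.1385]
top0 grey [185.6 236.2] [52, 26, 9, 9, 60] [0.5326 0.1877 0.1385]
top0 red [166.  236.8] [23, 22, 22, 18, 137] [0.54434664 0.23656864] 153.6875
top0 red [133.  261.1] [0, 50, 9, 10, 61] [0.50453022 0.29960753] 176.8125
top10 grey [157.9 234.5] [23, 25, 10, 8, 58] [0.5404 0.2364 0.1385]
top10 grey [185.6 236.2] [51, 26, 10, 9, 61] [0.5326 0.1878 0.1385]
top10 red [166.2 238. ] [24, 23, 21, 18, 148] [0.54200727 0.23627045] 151.4375
```

>>> move_arm:
  deltas:
    - {"linear": [-0.788,-0.397,0],"turn": [0,0,0],"claw": 0}
    - {"linear": [-0.788,-0.397,0],"turn": [0,0,0],"claw": 0}
    - {"linear": [-0.788,-0.397,0],"turn": [0,0,0],"claw": 0}
    - {"linear": [0,0,1],"turn": [0,0,0],"claw": 0}
    - {"linear": [0,0,1],"turn": [0,0,0],"claw": 0}
    - {"linear": [0,0,1],"turn": [0,0,0],"claw": 0}
    - {"linear": [0,0,1],"turn": [0,0,0],"claw": 0}
    - {"linear": [0,0,0],"turn": [0,0,0],"claw": 0}
    - {"linear": [0,0,0],"turn": [0,0,0],"claw": 0}
    - {"linear": [0,0,0],"turn": [0,0,0],"claw": 0}

```text
time: 14.1
position: [0.5409, 0.239, 0.2119]
tool_rot: [-0.808, 3.033, 0.001]
ft_force: [0.4, -0.2, 0.4]
grip_width: 0.998
```

```bash
python3 - <<'E'
from red import *
o=snap('wrist','wrist13');s=ctrl.get_state();print(s['position'])
print('pred cap px',np.round(proj(o,[.5402,.2379,.1385]),1))
im=o['im'][150:300,150:410,::-1];cv2.imwrite('pics/w13.png',cv2.resize(im,None,fx=3,fy=3))
E
```

```text
[0.54131239 0.23916542 0.21255952]
pred cap px [277.4 210. ]
```

View pics/w13.png

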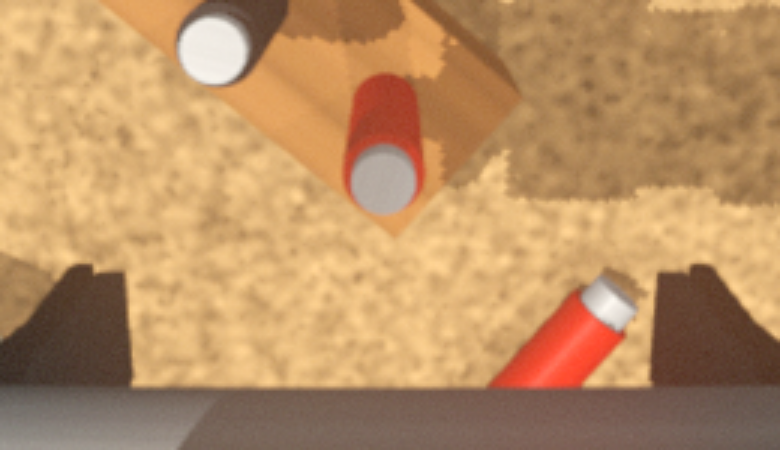

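The cap is at full-image (278,210), against a predicted (277.4,210), and centred between the fingers (inner faces at columns 193 and 367). The visible tips sit close to TCP level, less than the stated 22 mm ahead. I'll use TCP z≈0.097, which is safe either way.

>>> move_arm:
  deltas:
    - {"linear": [0.05,0,0.9],"turn": [0,0,0],"claw": 0}
    - {"linear": [0,0,0.9],"turn": [0,0,0],"claw": 0}
    - {"linear": [0,0,0.9],"turn": [0,0,0],"claw": 0}
    - {"linear": [0,0,0.7],"turn": [0,0,0],"claw": 0}
    - {"linear": [0,0,0.45],"turn": [0,0,0],"claw": 0}
    - {"linear": [0,0,0],"turn": [0,0,0],"claw": 0}
    - {"linear": [0,0,0],"turn": [0,0,0],"claw": 0}
  grip_force: 25

```text
time: 14.73
position: [0.5396, 0.2383, 0.096]
tool_rot: [-0.809, 3.034, 0.001]
ft_force: [0.2, 0.8, -0.2]
grip_width: 0.998
```

>>> move_arm:
  deltas:
    - {"linear": [0,0,0],"turn": [0,0,0],"claw": 1}
    - {"linear": [0,0,0],"turn": [0,0,0],"claw": 1}
    - {"linear": [0,0,0],"turn": [0,0,0],"claw": 1}
    - {"linear": [0,0,0],"turn": [0,0,0],"claw": 1}
    - {"linear": [0,0,0],"turn": [0,0,0],"claw": 1}
    - {"linear": [0,0,0],"turn": [0,0,0],"claw": 1}
    - {"linear": [0,0,0],"turn": [0,0,0],"claw": 1}
    - {"linear": [0,0,0],"turn": [0,0,0],"claw": 1}
    - {"linear": [0,0,0],"turn": [0,0,0],"claw": 1}
    - {"linear": [0,0,0],"turn": [0,0,0],"claw": 1}
    - {"linear": [0,0,0],"turn": [0,0,0],"claw": 1}
    - {"linear": [0,0,0],"turn": [0,0,0],"claw": 1}

```text
time: 15.73
position: [0.5387, 0.2378, 0.0943]
tool_rot: [0.81, -3.035, 0.0]
ft_force: [-0.5, -0.7, -0.8]
grip_width: 0.22
```

>>> move_arm:
  deltas:
    - {"linear": [0,0,-0.3],"turn": [0,0,0],"claw": 1}
    - {"linear": [0,0,-0.5],"turn": [0,0,0],"claw": 1}
    - {"linear": [0,0,-0.7],"turn": [0,0,0],"claw": 1}
    - {"linear": [0,0,-0.7],"turn": [0,0,0],"claw": 1}
    - {"linear": [0,0,-0.7],"turn": [0,0,0],"claw": 1}
    - {"linear": [0,0,-0.7],"turn": [0,0,0],"claw": 1}
    - {"linear": [0,0,-0.7],"turn": [0,0,0],"claw": 1}
    - {"linear": [0,0,-0.4],"turn": [0,0,0],"claw": 1}
    - {"linear": [0,0,0],"turn": [0,0,0],"claw": 1}
    - {"linear": [0,0,0],"turn": [0,0,0],"claw": 1}
    - {"linear": [0,0,0],"turn": [0,0,0],"claw": 1}

```text
time: 16.65
position: [0.5379, 0.2375, 0.2339]
tool_rot: [0.809, -3.033, 0.001]
ft_force: [0.5, 0.2, -1.7]
grip_width: 0.218
```

```bash
python3 - <<'E'
from red import *
s=ctrl.get_state();o=snap('wrist','wrist14');a=snap('scene','scene14');snap('top','top14');p=s['position'];print(p,s['grip_width'],s['ft_force'])
dz=p[2]-.0943
for n,q in (('wrist14',o),('scene14',a)): print(n,'tip pred',np.round(proj(q,[p[0],p[1],.010+dz]),1),'cap',np.round(proj(q,[p[0],p[1],.14+dz]),1))
A=np.zeros((400,800,3),np.uint8)
A[:,:400]=cv2.resize(o['im'][100:300,180:380,::-1],(400,400),interpolation=cv2.INTER_CUBIC)
u,v=map(int,proj(a,[p[0],p[1],.06+dz]))
u0,v0=max(u-60,0),max(v-60,0);print(u0,v0)
A[:,400:]=cv2.resize(a['im'][v0:v0+120,u0:u0+120,::-1],(400,400),interpolation=cv2.INTER_CUBIC)
cv2.imwrite('pics/c14.png',A)
E
```

```text
[0.53789252 0.23751426 0.23390212] 0.21819043124643686 [ 0.4740195   0.22131226 -1.66057445]
wrist14 tip pred [278.2 207.5] cap [276.9 305.7]
scene14 tip pred [399.8 192.4] cap [410.  131.1]
343 110
```

View pics/c14.png

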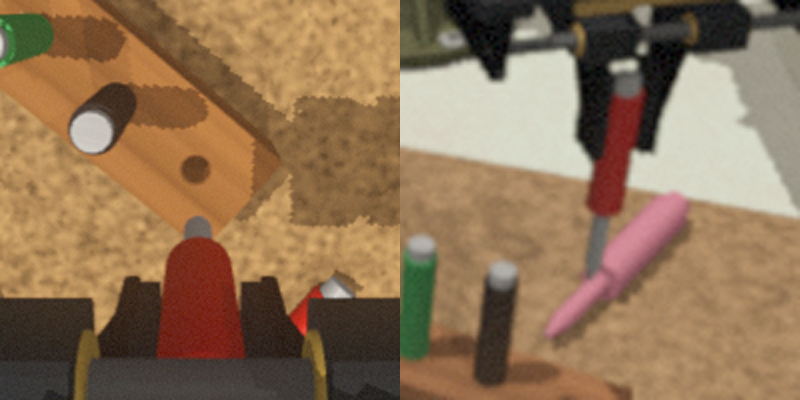

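The punch is gripped and upright: tip at wrist (278,208) and scene (402,192), its hole empty, black and green tools in place. I'll raise it and carry it across.

>>> move_arm:
  deltas:
    - {"linear": [0,0,-0.6],"turn": [0,0,0],"claw": 1}
    - {"linear": [0,0,-0.6],"turn": [0,0,0],"claw": 1}

```text
time: 16.97
position: [0.5375, 0.2373, 0.2693]
tool_rot: [0.808, -3.031, 0.002]
ft_force: [-0.5, 0.3, 0.0]
grip_width: 0.22
```

>>> move_arm:
  deltas:
    - {"linear": [0.2,-0.4,0],"turn": [0,0,0],"claw": 1}
    - {"linear": [0.4,-0.775,0],"turn": [0,0,0],"claw": 1}
    - {"linear": [0.4,-0.775,0],"turn": [0,0,0],"claw": 1}
    - {"linear": [0.4,-0.775,0],"turn": [0,0,0],"claw": 1}
    - {"linear": [0.4,-0.775,0],"turn": [0,0,0],"claw": 1}
    - {"linear": [0.4,-0.775,0],"turn": [0,0,0],"claw": 1}
    - {"linear": [0.4,-0.775,0],"turn": [0,0,0],"claw": 1}
    - {"linear": [0.4,-0.775,0],"turn": [0,0,0],"claw": 1}
    - {"linear": [0.4,-0.775,0],"turn": [0,0,0],"claw": 1}
    - {"linear": [0.4,-0.775,0],"turn": [0,0,0],"claw": 1}
    - {"linear": [0.4,-0.775,0],"turn": [0,0,0],"claw": 1}
    - {"linear": [0.4,-0.775,0],"turn": [0,0,0],"claw": 1}
    - {"linear": [0.4,-0.775,0],"turn": [0,0,0],"claw": 1}
    - {"linear": [0.4,-0.775,0],"turn": [0,0,0],"claw": 1}
    - {"linear": [0.4,-0.775,0],"turn": [0,0,0],"claw": 1}
    - {"linear": [0.4,-0.775,0],"turn": [0,0,0],"claw": 1}
    - {"linear": [0.4,-0.775,0],"turn": [0,0,0],"claw": 1}
    - {"linear": [0.4,-0.775,0],"turn": [0,0,0],"claw": 1}
    - {"linear": [0.4,-0.775,0],"turn": [0,0,0],"claw": 1}
    - {"linear": [0.2,-0.4,0],"turn": [0,0,0],"claw": 1}

```text
time: 18.63
position: [0.559, -0.2646, 0.2698]
tool_rot: [0.801, -3.035, 0.002]
ft_force: [-0.3, -0.5, -0.7]
grip_width: 0.22
```

>>> move_arm:
  deltas:
    - {"linear": [0,0,0.7],"turn": [0,0,0],"claw": 1}
    - {"linear": [0,0,0.7],"turn": [0,0,0],"claw": 1}
    - {"linear": [0,0,0.7],"turn": [0,0,0],"claw": 1}
    - {"linear": [0,0,0.7],"turn": [0,0,0],"claw": 1}
    - {"linear": [0,0,0],"turn": [0,0,0],"claw": 1}
    - {"linear": [0,0,0],"turn": [0,0,0],"claw": 1}
    - {"linear": [0,0,0],"turn": [0,0,0],"claw": 1}
    - {"linear": [0,0,0],"turn": [0,0,0],"claw": 1}

```text
time: 19.3
position: [0.5619, -0.2601, 0.1889]
tool_rot: [-0.809, 3.034, -0.002]
ft_force: [-0.5, -0.6, -0.4]
grip_width: 0.223
```

```bash
cat > look.py <<'E'
from red import *
import sys
k=sys.argv[1];s=ctrl.get_state();p=s['position'];M=R.from_rotvec(s['tool_rot']).as_matrix();print(p,M[:2,:2].round(3).tolist(),s['grip_width'])
zt=p[2]-.0843;print('tip z',zt)
A=np.zeros((600,800,3),np.uint8)
S=[.5622,-.257,.024]
for i,n in enumerate(('wrist','scene','top')):
    o=snap(n,n+k)
    u,v=proj(o,S)
    for c,st in blobs(o,blue,4):
        if abs(c[0]-u)+abs(c[1]-v)<25: print(n,'blue',c,st,at_z(o,*c,.024).round(4))
    print(n,'spot',np.round((u,v),1),'tip(tcp xy)',np.round(proj(o,[p[0],p[1],zt]),1))
    w=[(110,85),(50,50),(50,50)][i];u0,v0=int(u-w[0]/2),int(v-w[1]*.6)
    sz=[(400,309),(400,400),(300,300)][i]
    im=o['im'][v0:v0+w[1],u0:u0+w[0],::-1];f=400/w[0]
    c=cv2.resize(im,None,fx=f,fy=f,interpolation=cv2.INTER_CUBIC)
    print(n,'crop origin',u0,v0,'scale',f)
    if i==0:A[:c.shape[0],:400]=c
    elif i==1:A[:c.shape[0],400:]=c
    else: c=c[::3,::3] if 0 else cv2.resize(c,(280,280));A[315:595,:280]=c
cv2.imwrite(f'pics/L{k}.png',A)
E
python3 look.py 15
```

```text
[ 0.56192898 -0.26011377  0.18889744] [[-0.867, -0.498], [-0.498, 0.867]] 0.22303493251562115
tip z 0.10459743776727291
wrist blue [282.48 184.46] [276, 178, 14, 14, 153] [ 0.5621 -0.2562  0.024 ]
wrist spot [281.7 184.2] tip(tcp xy) [278.5 207.1]
wrist crop origin 226 133 scale 3.6363636363636362
scene blue [166.17 201.92] [164, 201, 5, 3, 12] [ 0.5635 -0.2558  0.024 ]
scene spot [166.  201.5] tip(tcp xy) [158.6 171.6]
scene crop origin 140 171 scale 8.0
top blue [414.64 209.43] [413, 207, 5, 5, 14] [ 0.56   -0.2549  0.024 ]
top spot [415.5 208.3] tip(tcp xy) [429.  199.6]
top crop origin 390 178 scale 8.0
```

>>> move_arm:
  deltas:
    - {"linear": [0.06,0.085,0],"turn": [0,0,0],"claw": 1}
    - {"linear": [0,0,0.4],"turn": [0,0,0],"claw": 1}
    - {"linear": [0,0,0.5],"turn": [0,0,0],"claw": 1}
    - {"linear": [0,0,0.5],"turn": [0,0,0],"claw": 1}
    - {"linear": [0,0,0.4],"turn": [0,0,0],"claw": 1}
    - {"linear": [0,0,0.2],"turn": [0,0,0],"claw": 1}
    - {"linear": [0,0,0],"turn": [0,0,0],"claw": 1}
    - {"linear": [0,0,0],"turn": [0,0,0],"claw": 1}
    - {"linear": [0,0,0],"turn": [0,0,0],"claw": 1}
    - {"linear": [0,0,0],"turn": [0,0,0],"claw": 1}
    - {"linear": [0,0,0],"turn": [0,0,0],"claw": 1}

```text
time: 20.37
position: [0.559, -0.2584, 0.1282]
tool_rot: [-0.809, 3.034, -0.001]
ft_force: [0.5, -0.4, -0.7]
grip_width: 0.218
```

```bash
python3 look.py 16
```

```text
[ 0.55901309 -0.25837942  0.12823035] [[-0.867, -0.498], [-0.498, 0.867]] 0.2180971995360141
tip z 0.043930345173813376
wrist blue [278.72 203.02] [271, 197, 17, 13, 173] [ 0.5613 -0.2569  0.024 ]
wrist spot [278. 204.] tip(tcp xy) [278.4 207.1]
wrist crop origin 223 152 scale 3.6363636363636362
scene blue [166.5  201.67] [165, 201, 4, 2, 6] [ 0.5625 -0.2556  0.024 ]
scene spot [166.  201.5] tip(tcp xy) [164.7 193.4]
scene crop origin 140 171 scale 8.0
top spot [415.5 208.3] tip(tcp xy) [419.2 207.8]
top crop origin 390 178 scale 8.0
```

View pics/L16.png

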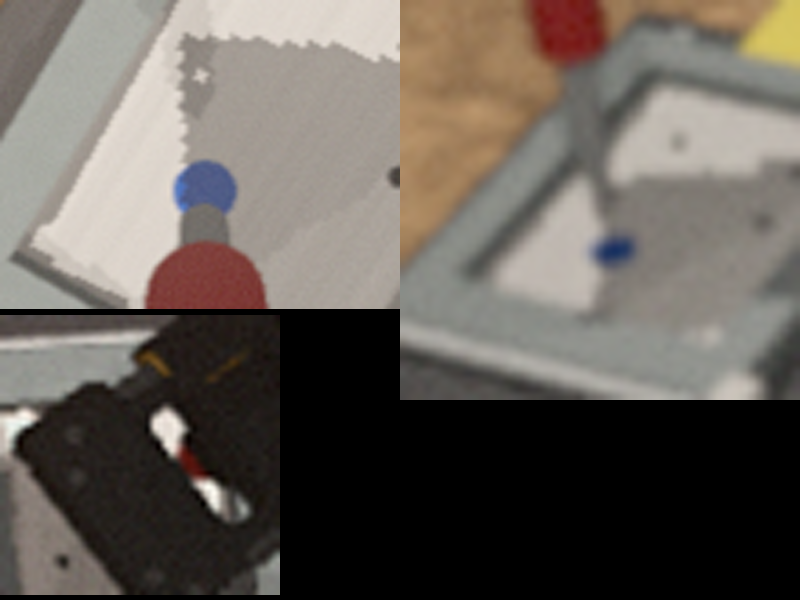

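My last permitted view shows the shank end (wrist ≈(279,208–215)) and the spot (wrist ≈(279,204)) lined up. The scene view agrees, with the tip at (166,196.6) directly above the spot at (166.2,201.9). I'll make a 1 mm correction and descend to about 6–7 mm above the plate.

>>> move_arm:
  deltas:
    - {"linear": [0.04,0,0.14],"turn": [0,0,0],"claw": 1}
    - {"linear": [0,0,0.1],"turn": [0,0,0],"claw": 1}
    - {"linear": [0,0,0.1],"turn": [0,0,0],"claw": 1}
    - {"linear": [0,0,0.1],"turn": [0,0,0],"claw": 1}
    - {"linear": [0,0,0],"turn": [0,0,0],"claw": 1}
    - {"linear": [0,0,0],"turn": [0,0,0],"claw": 1}
    - {"linear": [0,0,0],"turn": [0,0,0],"claw": 1}
    - {"linear": [0,0,0],"turn": [0,0,0],"claw": 1}
    - {"linear": [0,0,0],"turn": [0,0,0],"claw": 1}
    - {"linear": [0,0,0],"turn": [0,0,0],"claw": 1}

```text
time: 21.35
position: [0.5576, -0.2587, 0.1143]
tool_rot: [-0.809, 3.035, -0.0]
ft_force: [1.2, 0.2, -0.9]
grip_width: 0.22
```

```bash
python3 look.py 17; python3 - <<'E'
from h import *
o=load('wrist17');w=o['im'].astype(int)
print('spot col, rows 190-240, col 279 rgb');print([tuple(w[r,279]) for r in range(192,228,2)])
for r in (212,216,220): print(r,[int(x) for x in w[r,262:298].sum(1)//3])
# scene: vertical profile through tip
s=load('scene17')['im'].astype(int);print([[tuple(s[r,c]) for c in range(162,171)] for r in range(194,206)])
print('wrist px offset per +x tool mm at tip', np.linalg.norm(np.subtract(proj(o,[.56,-.257,.03]),proj(o,[.5609,-.2565,.03]))))
# bystanders: change between first and latest top pictures
a=load('top0')['im'].astype(int);b=load('top17')['im'].astype(int)
d=abs(a-b).sum(2)
for n,(u,v) in dict(A=(290,295),B=(279,180),tape=(220,135),vial=(367,130),blk=(187,237),grn=(217,240)).items(): print(n,d[v-8:v+9,u-8:u+9].mean().round(1))
E
```

```text
[ 0.55756771 -0.25872975  0.114326  ] [[-0.867, -0.498], [-0.498, 0.867]] 0.21998017898294628
tip z 0.03002600217411379
wrist blue [277.65 207.5 ] [270, 203, 17, 13, 84] [ 0.5596 -0.2582  0.024 ]
wrist spot [277.3 211.1] tip(tcp xy) [278.3 207.2]
wrist crop origin 222 160 scale 3.6363636363636362
scene blue [166.33 201.67] [165, 201, 4, 3, 9] [ 0.5626 -0.2559  0.024 ]
scene spot [166.  201.5] tip(tcp xy) [165.9 198. ]
scene crop origin 140 171 scale 8.0
top spot [415.5 208.3] tip(tcp xy) [417.5 209.9]
top crop origin 390 178 scale 8.0
spot col, rows 190-240, col 279 rgb
[(np.int64(156), np.int64(149), np.int64(142)), (np.int64(156), np.int64(150), np.int64(141)), (np.int64(158), np.int64(152), np.int64(142)), (np.int64(154), np.int64(147), np.int64(140)), (np.int64(157), np.int64(150), np.int64(143)), (np.int64(148), np.int64(142), np.int64(139)), (np.int64(89), np.int64(101), np.int64(145)), (np.int64(90), np.int64(108), np.int64(151)), (np.int64(127), np.int64(123), np.int64(117)), (np.int64(130), np.int64(124), np.int64(118)), (np.int64(129), np.int64(126), np.int64(118)), (np.int
[... 5288 characters left out ...]
64(106), np.int64(112)), (np.int64(115), np.int64(114), np.int64(113)), (np.int64(123), np.int64(119), np.int64(113)), (np.int64(130), np.int64(125), np.int64(120))], [(np.int64(141), np.int64(136), np.int64(129)), (np.int64(128), np.int64(123), np.int64(117)), (np.int64(123), np.int64(120), np.int64(116)), (np.int64(124), np.int64(118), np.int64(116)), (np.int64(124), np.int64(118), np.int64(114)), (np.int64(125), np.int64(120), np.int64(113)), (np.int64(126), np.int64(121), np.int64(115)), (np.int64(126), np.int64(120), np.int64(114)), (np.int64(128), np.int64(122), np.int64(115))]]
wrist px offset per +x tool mm at tip 1.3389097363216844
A 35.8
B 27.4
tape 27.1
vial 28.6
blk 20.3
grn 20.7
```

```bash
python3 - <<'E'
from h import *
yl=lambda r,g,b:(r>120)&(g>100)&(b<.5*r)&(r-b>75)&(abs(r-g)<70)
s=load('scene17');w=load('wrist10')
c=[(c,t) for c,t in blobs(s,yl,30) if 180<c[0]<212 and 160<c[1]<190];print(c)
cw=(275.77,189.41)
if c: print('tab z',tri([ray(s,*c[0][0]),ray(w,*cw)]))
for z in (.0325,.0405): print(z,np.round(proj(s,at_z(w,*cw,z)),1))
# same test on the spot for bias
print('spot z',tri([ray(s,166.17,201.92),ray(w,269,257.38)]))
E
```

```text
[(array([193.37, 174.42]), [184, 170, 19, 10, 135])]
tab z [ 0.46002159 -0.23996505  0.03118301]
0.0325 [193.  173.9]
0.0405 [193.1 170.7]
spot z [ 0.56265283 -0.25619068  0.02323679]
```

Triangulation puts the tab at z = 31.2 mm, against 32.5 mm nominal, and the spot check reads 23.2 mm against 24 mm. The frame is closed and the punch is at rest, so I'm handing in.

```bash
python3 -c "
from bench import ctrl
print(abs(ctrl.get_state()['qd']).max());print(ctrl.close_job())"
```

```text
0.0017705361029050376
the job is handed in; nothing more can be done
None
```

I closed the frame first, pressing down to a hard stop at about 25 N. I then took the smaller red-handled punch from the block and carried it over the conveyor at a tip height of about 0.15–0.18 m. It is now held still over the blue spot, and the job is handed in; no verdict was reported.

**Last checks**
- **Frame:** the yellow tab triangulated to z = 31.2 mm (closed is 32.5 mm), so the frame is closed.
- **Position:** the tip is within about 1 mm of the spot centre in the wrist view, and its column matches the spot's in the scene view.
- **Height:** the tip is about 6 mm above the plate, worked out from the arm's height at the grasp.
- **Grip and motion:** the opening reads 19 mm on the 20 mm handle, and joint speeds are near zero.

**What disagreed or was not confirmed**
- **Fingertips:** they appeared to be roughly level with the TCP, not 22 mm ahead of it as stated. I worked from contact and the images instead.
- **Tilt:** the punch may lean slightly, by my estimate at most 0.05 rad.
- **Decoys:** the free-standing pink, large red and orange tools were lying on the bench when I looked again. I don't know why, and the arm was well above them at the time.
- **Bystanders:** I checked them only by comparing top pictures before and after. The differences were small and even, and I did not measure their positions again.

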